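# Cross-tighten the platen bolts of a mug press

## Robot

A 6-joint arm with a two-finger parallel gripper is mounted at the origin on the work surface. World frame = base frame: x ahead of the robot, y to its left, z up, the work surface at z = 0. Lengths are in mm, angles in degrees, forces in N, time in s.
With the tool pointing down it reaches from about 300 to 850 mm from the base axis. Payload 4.2 kg.
Tool frame: the origin (TCP) lies between the finger pads; the fingertips stand 11 mm ahead of it and the grasp point (between the pads) lies 8 mm behind it (env.tips_ahead is the distance from the TCP to the fingertips, in mm); z points along the fingers, y is the line along which they close (so a half turn about z gives the same grasp; the last joint's range is limited). The gripper opens to 91 mm and grips with 3 to 60 N. Pads are 32 mm wide; open, the fingers measure 118 mm over their backs; the gripper's body (76 mm by 178 mm) begins 60 mm behind the grasp point.
Start: joints at [67.953, 18.312, 89.639, -0, 72.044, -1.146], TCP at [205.141, 537.177, 224.976] pointing down, gripper open.
Joint ranges: [-177.97, 177.97], [-48.28, 115.42], [12.27, 149.76], [-77.06, 257.06], [2.81, 150.46], [-146.56, 146.56]. Speed limits (degrees/s): [147.25, 147.25, 180, 180, 180, 180].

## Interface

Orientations are given as [roll, pitch, yaw] about the fixed x, y, z axes, in that order (R = Rz(yaw) Ry(pitch) Rx(roll)).
In Python, from workcell import env, cams gives the robot as it stands.
- The arm moves only by the tool step_arm, never from a script. Its arguments are lists of equal length, an entry for each row: "linear": the shift along the tool's x, y, z in units of 30 cm (1.0 is 30 cm), a list of three; "turn": the turn about the tool's z in units of 360 degrees (1.0 is 360 degrees). In form: {"linear": [[tx, ty, tz], ...], "turn": [turn, ...]}. A call has 1 to 20 rows; each row is the pose to reach, as a shift and turn from the pose commanded when the call began, along the tool's axes at that moment, turning the shorter way round; what a row does not reach only later rows make up. A row lasts 1/8 s, in which the tool goes at most 62.5 mm and 10.7 degrees, less where a joint would pass 70% of its speed; a pose out of reach is approached as far as the arm can. A call with a number of a shift or a turn outside -1 to 1 is refused whole. A call with a gripper value outside its range is refused whole. "fingers" is the closure, from -1 (fully open) to 1 (shut), so that 0 is half open, set as the call begins (left out, the last holds). The fingers move at their own pace and stop on an object; "force" is the grip in N (left out, the last holds). Time passes only in rows, so rows that repeat a pose let the fingers close. It gives the time, the measured TCP pose, the force, the opening and the grip force at its end, in the units of the state.
- env.state(): the state, without advancing time (a new reading comes with each control period).
- cams.grab_frame(name): name is "scene" or "top" or "wrist"; returns a dict with "color" (420x560x3 uint8, blue, green, red), "fx", "fy", "cx", "cy" (pixels), "extrinsics" (4x4, takes a point from camera to world coordinates); the wrist camera has in their place "tool_from_camera" (4x4, takes a point from camera to tool coordinates, whose origin is the TCP and whose axes are the flange's). Camera axes: x right, y down, z forward; pixel columns grow to the right and rows downward; lengths in mm; the calibration is good to about 2 mm. A picture is of the moment at which its call begins: read the wrist's pose just before it. There is no depth.
- env.job_done(): hands the job in; it is judged then, once.
The state is a dict: "time_s": time; "qpos": joint angles; "qvel": joint speeds; "effort": joint torques, N m; "ee_pos": TCP position; "ee_rot": TCP orientation; "force": force on the tool from outside, world axes, zero at the start; "torque": the same for the moment, N m; "gripper_width": finger opening in mm; "gripper_force": force on a finger pad.
Only numpy, scipy, OpenCV 4.12 (cv2) and the standard library are available. Lean on these libraries where they do the work, as an engineer would, in place of code of your own. Each camera call takes 0.05 s, during which the arm holds its last target. There are 200 camera calls.

## Task

The round platen of the mug press bed is held by four square-head bolts that are only finger-tight. Take the T-wrench out of its wooden block and tighten the bolts clockwise with it in cross order (each bolt followed by the one diagonally opposite) in two passes: first turn every bolt about 45 degrees, then once more in cross order turn each one until it comes up firmly against its stop, without forcing it past that. Then stand the wrench back in the hole of its block and let go; keep the fingers off the bolts and the press bed, and leave the other things on the bench where they are.

Things in the scene. Friction and masses are not known exactly. Their poses are not given: they have to be found in the camera images.
- bed: The press bed: white casting 230 x 230 x 43 mm with a round aluminium platen, 200 mm across, on top; fixed to the bench. Origin at the centre of its underside on the bench, z up; the platen's flat top is 63 mm above it. The four bolts stand on the platen at bed (x, y) = (54, 54), (-54, 54), (-54, -54), (54, -54) mm for bolt0, 1, 2, 3, so bolt0 is opposite bolt2 and bolt1 is opposite bolt3.
- wrench_grip (a point): T-wrench of dark steel, 90 mm tall, 0.35 kg: this point is the centre of its flat-sided hub (36 mm along x, 18 mm in y, 38 mm high), from which two 14 mm round arms reach along +-x (120 mm tip to tip, 9 mm above this point). A 16 mm shank runs from the hub down to a square box socket, 33 mm square outside, 30 mm high. It starts upright in its block, z up.
- wrench_mouth (a point): Centre of the socket's open lower end, 71 mm below wrench_grip along the wrench's z; same axes. The hole is 24 mm square, sides along the wrench's x and y, 24 mm deep; its lowest 5 mm flare out to 30 mm (36 mm outside). At the start the wrench's x lies along the block's x, its mouth on the floor of the block's hole.
- block_floor (a point): Centre of the floor of the hole in the wooden wrench block (90 x 90 x 42 mm, fixed to the bench): the floor is 10 mm above the bench, the square hole is 42 mm wide with sides along x and y, 32 mm deep, open at the top, its mouth widened by a 4 mm chamfer. The wrench stands in it with its mouth on this floor.
- bolt0_top (a point): Centre of the top of bolt0's head, 85 mm above the bench, 22 mm above the platen. All four bolts are alike: head 22 mm square, sides along this point's x and y (which turn with the bolt; any heading at the start), 2 to 18 mm above the platen; its top 4 mm are a round cone, 22 narrowing to 15 mm, that centres a socket. Below it a washer 33 mm across, 2 mm thick.
- bolt1_top (a point): Top of bolt1's head, as bolt0. How far a bolt is screwed in (joint bolt0 .. bolt3 in the rules, rad, growing clockwise seen from above) is NOT measured: each starts somewhere from 0 to 0.45 and has its stop at 1.8, so 1.35 to 1.8 rad are left. It turns under a steady drag of about 0.1 N m.
- bolt2_top (a point): Top of bolt2's head, as bolt0. What the stop of every bolt feels like: from 1.8 rad the resistance rises steeply over the drag, about 2 N m per rad; when let go the bolt stays or springs back to near the stop. Past 2.0 rad (about 0.5 N m) it is overtightened.
- bolt3_top (a point): Top of bolt3's head, as bolt0. The 24 mm socket has about 5 degrees of free play either way on the 22 mm head before it turns the bolt.

How it is judged (in metres and radians):
On the way, in this order (a step that is already met when the one before it is completed fails the run):
1. the wrench is out of its block (z of wrench_mouth in the frame of block_floor above 0.045 m), for 0.1 s.
2. first pass complete: every bolt turned in past 0.55 rad, none yet home (value of joint bolt0 between 0.55 and 1.65 rad and value of joint bolt1 between 0.55 and 1.65 rad and value of joint bolt2 between 0.55 and 1.65 rad and value of joint bolt3 between 0.55 and 1.65 rad), for 0.1 s.
3. second pass complete: every bolt home at its stop (over 1.73 rad) (value of joint each of bolt0, bolt1, bolt2, bolt3 above 1.73 rad), for 0.1 s.
At the end, for the whole second after the job is handed in: All four bolts are home (joint over 1.73 rad, stop at 1.8), and the wrench stands upright (within 0.12 rad) and at rest in the hole of its block, its mouth within 5 mm of the hole's floor and 10 mm of its centre, released (all of step 3 and horizontal distance between wrench_mouth and block_floor below 0.01 m and z of wrench_mouth in the frame of block_floor below 0.005 m and angle between wrench_grip's own z axis and vertical below 0.12 rad and linear speed of wrench below 0.02 m/s); the robot touches nothing.
It fails at once if out of cross order: two neighbouring bolts tightened while the two others are not (first pass: over 0.55 rad against under 0.5; second pass: over 1.7 against under 1.65) (((value of joint each of bolt0, bolt1 above 0.55 rad and value of joint each of bolt2, bolt3 below 0.5 rad) or (value of joint each of bolt1, bolt2 above 0.55 rad and value of joint each of bolt3, bolt0 below 0.5 rad) or (value of joint each of bolt2, bolt3 above 0.55 rad and value of joint each of bolt0, bolt1 below 0.5 rad) or (value of joint each of bolt3, bolt0 above 0.55 rad and value of joint each of bolt1, bolt2 below 0.5 rad)) or ((value of joint each of bolt0, bolt1 above 1.7 rad and value of joint each of bolt2, bolt3 below 1.65 rad) or (value of joint each of bolt1, bolt2 above 1.7 rad and value of joint each of bolt3, bolt0 below 1.65 rad) or (value of joint each of bolt2, bolt3 above 1.7 rad and value of joint each of bolt0, bolt1 below 1.65 rad) or (value of joint each of bolt3, bolt0 above 1.7 rad and value of joint each of bolt1, bolt2 below 1.65 rad))).
It fails at once if a bolt turned past 1.5 rad before every bolt has had its first pass (0.55 rad) (value of joint any of bolt0, bolt1, bolt2, bolt3 above 1.5 rad and value of joint any of bolt0, bolt1, bolt2, bolt3 below 0.55 rad).
It fails at once if a bolt overtightened: forced past 2.0 rad (value of joint any of bolt0, bolt1, bolt2, bolt3 above 2 rad).
It fails at once if the robot's fingers touch a bolt or the bed (contact force between the fingers and bed above 1 N).
It fails at once if another thing on the bench disturbed (moved over 30 mm) (distance of any of tray, mug_a, mug_b, tape, driver, spare_bolt, tkey, jar from where it was at the start of the episode above 0.03 m).
It also fails if it takes over 72 s, if anything falls off the work surface, if the arm or the gripper's body presses on something with over 40 N, if the wrist force passes 120 N, or if a joint passes its speed limit or range.

## Working session

There is one attempt and no reset: what is moved stays moved. The work goes in short steps, Python scripts to look and compute and a tool call to move; the robot and the scene stay as the last step left them, time stands still between calls to the robot, and variables do not carry over. Pictures are saved under pics/ and viewed, at most 11 in all, crops included, and the job is handed in when it is done.

Besides the shell and the picture viewer there is one more tool, called after "Call:" as a command line: name --pt "numbers of a row" for each row, then --argument value for the rest. step_arm: Moves the arm, as the interface text tells. Its arguments: {"type":"object","properties":{"linear":{"type":"array"},"turn":{"type":"array"},"fingers":{"type":"number"},"force":{"type":"number"}},"required":["linear","turn"]}

```bash
mkdir -p pics; ls; cat > h.py <<'E'
import numpy as np, cv2
from workcell import env, cams
from scipy.spatial.transform import Rotation as R
def ray(f,u,v,E=None):
    E=f["extrinsics"] if E is None else E
    E=np.array(E); d=E[:3,:3]@np.array([(u-f["cx"])/f["fx"],(v-f["cy"])/f["fy"],1]); return E[:3,3],d
def onz(f,u,v,z,E=None):
    o,d=ray(f,u,v,E); return o+d*(z-o[2])/d[2]
def wristE(f,s):
    T=np.eye(4); T[:3,:3]=R.from_euler('xyz',s["ee_rot"],degrees=True).as_matrix(); T[:3,3]=s["ee_pos"]
    return T@np.array(f["tool_from_camera"])
def proj(f,p,E=None):
    E=np.array(f["extrinsics"] if E is None else E); q=np.linalg.inv(E)@np.append(p,1)
    return q[0]/q[2]*f["fx"]+f["cx"], q[1]/q[2]*f["fy"]+f["cy"]
E
python3 - <<'E'
from h import *
s=env.state(); print(s)
for n in ("top","scene","wrist"):
    f=cams.grab_frame(n); cv2.imwrite(f"pics/{n}0.png",f["color"]); 
    E=f.get("extrinsics",f.get("tool_from_camera")); print(n,f["fx"],f["cx"],f["cy"],np.round(E,3).tolist())
E
```

```text
pics
{'time_s': 0.0, 'qpos': array([ 6.79526332e+01,  1.83504756e+01,  8.97073936e+01, -1.31727407e-03,
        7.20462238e+01, -1.14382288e+00]), 'qvel': array([-0.11584863, -0.0163306 ,  0.02596683, -0.01468223, -0.06323095,
        0.04488446]), 'effort': array([-1.98469497e-03, -4.12445247e+01, -2.31977338e+01,  7.24738603e-02,
        4.56759240e-02, -1.47318906e-04]), 'ee_pos': array([204.95223454, 536.68692102, 224.12528654]), 'ee_rot': array([-1.79895903e+02, -8.25777672e-04,  1.59096863e+02]), 'force': array([-0.28824404,  0.47298641, -0.33313418]), 'torque': array([-0.00712246,  0.02145272,  0.04048762]), 'gripper_force': 0.0, 'gripper_width': 90.86156212619213}
top 431.6328635311428 273.46845693699635 215.09908425620725 [[-0.011, -0.998, 0.069, 513.312], [-0.999, 0.008, -0.042, 11.831], [0.041, -0.069, -0.997, 964.478], [0.0, 0.0, 0.0, 1.0]]
scene 537.3623663022836 275.13382712814246 212.66156694119107 [[-0.773, 0.45, -0.447, 1013.53], [0.635, 0.547, -0.545, 525.582], [-0.001, -0.705, -0.709, 773.399], [0.0, 0.0, 0.0, 1.0]]
wrist 292.346039996374 283.5790233375917 213.11203138468537 [[-0.0, -0.971, -0.24, 66.47], [1.0, -0.0, -0.0, 0.161], [0.0, -0.24, 0.971, -159.096], [0.0, 0.0, 0.0, 1.0]]
```

View pics/top0.png

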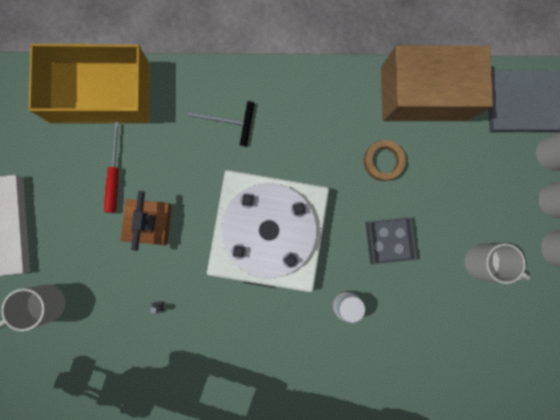

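View pics/scene0.png

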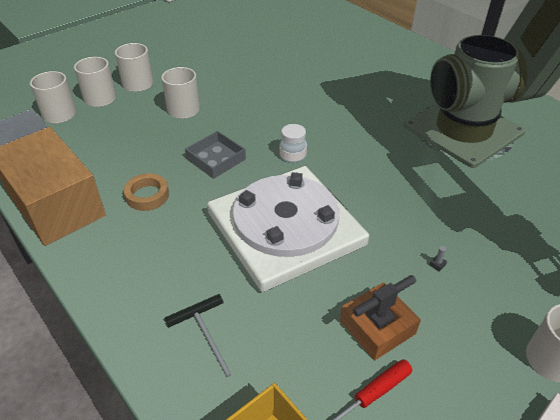

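The top view shows the bed at about (269,230), with bolts near (248,200), (299,209), (291,260) and (239,252). The wrench block is at about (147,222). The scene view agrees: block at (380,318), bolts at (297,180), (248,199), (275,235) and (326,214).

```bash
python3 - <<'E'
from h import *
t=cv2.imread("pics/top0.png"); f=cams.grab_frame("top"); g=cams.grab_frame("scene")
def blobs(f,x0,y0,x1,y1,th):
    im=f["color"]; m=np.zeros(im.shape[:2],np.uint8); m[y0:y1,x0:x1]=(im[y0:y1,x0:x1].max(2)<th)*255
    n,l,st,c=cv2.connectedComponentsWithStats(m)
    return [(st[i,4],c[i]) for i in range(1,n) if st[i,4]>20]
for a,c in blobs(f,215,175,325,290,75): print("top",a,c.round(1),onz(f,*c,75).round(1))
for a,c in blobs(g,210,165,365,260,75): print("scene",a,c.round(1),onz(g,*c,75).round(1))
# block: brown hue; wrench arms tips
for nm,fr,b in (("top",f,(115,185,180,255)),("scene",g,(330,265,425,365))):
    x0,y0,x1,y1=b; h=cv2.cvtColor(fr["color"][y0:y1,x0:x1],cv2.COLOR_BGR2HSV)
    m=((h[...,0]<18)&(h[...,1]>90)&(h[...,2]>45)).astype(np.uint8)*255
    cs,_=cv2.findContours(m,cv2.RETR_EXTERNAL,cv2.CHAIN_APPROX_NONE); pts=np.vstack([c for c in cs if len(c)>15]).reshape(-1,2)+[x0,y0]
    r=cv2.minAreaRect(pts.astype(np.float32)); print(nm,r,onz(fr,*r[0],42).round(1))
    d=(fr["color"][y0:y1,x0:x1].max(2)<62).astype(np.uint8)*255
    n,l,st,c=cv2.connectedComponentsWithStats(d); i=1+st[1:,4].argmax(); ys,xs=np.nonzero(l==i)
    print(" dark",st[i],c[i]+[x0,y0], cv2.minAreaRect(np.c_[xs+x0,ys+y0].astype(np.float32)))
E
python3 - <<'E'
import cv2
a=cv2.imread("pics/top0.png")[180:300,110:340]; cv2.imwrite("pics/c1.png",cv2.resize(a,None,fx=3.4,fy=3.4,interpolation=cv2.INTER_CUBIC))
E
```

```text
top 93 [248.  199.8] [606.7  26.8  75. ]
top 98 [299.1 208.7] [587.6 -79.   75. ]
top 244 [268.6 229.9] [544.2 -15.2  75. ]
top 309 [320.7 264.2] [ 472.5 -121.8   75. ]
top 91 [239.1 251.2] [501.   45.7  75. ]
top 99 [290.9 259.8] [482.3 -60.4  75. ]
scene 25 [211.  172.9] [ 600.4 -178.2   75. ]
scene 63 [295.  182.3] [490.2 -51.5  75. ]
scene 91 [245.6 200.1] [594.5 -72.8  75. ]
scene 82 [324.5 215.7] [508.2  51.3  75. ]
scene 49 [269.8 236.5] [617.4  27.8  75. ]
top ((140.8712921142578, 214.78712463378906), (57.41364669799805, 54.528038024902344), 5.710593223571777) [579.8 254.   42. ]
 dark [ 18   7  24  58 434] [143.84101382 221.47465438] ((145.53086853027344, 221.5416259765625), (20.62672233581543, 57.70353698730469), 8.426969528198242)
scene ((385.194091796875, 326.505126953125), (87.88567352294922, 61.06291580200195), 49.23640060424805) [578.8 270.5  42. ]
 dark [ 23  27  44  37 470] [378.29361702 309.20851064] ((374.8726501464844, 310.57073974609375), (35.271026611328125, 43.82815933227539), 87.51044464111328)
```

View pics/c1.png

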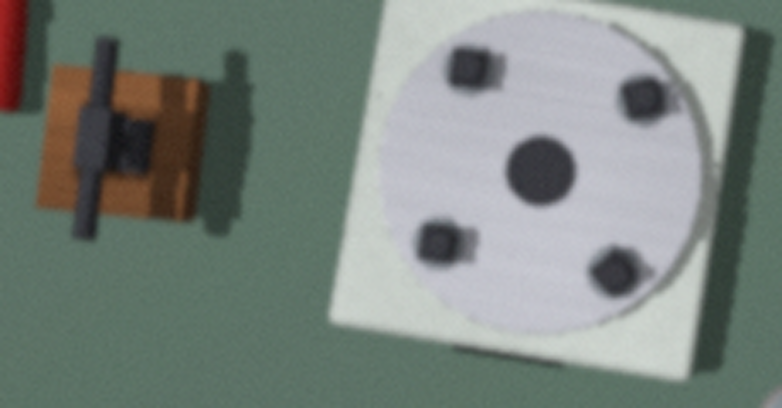

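The crop shows the wrench arms from (105,40) to (85,238) and the hub near (95,140). Both cameras put the four bolts within about 10 mm of a bed centre near (544,-17), with the bed yawed about -10°. Next I'll look at the bolts from close range with the wrist camera.

```bash
cat > plan.py <<'E'
import json,sys,numpy as np,os
# python3 plan.py x,y,z,yaw [...]: prints rows from stored commanded pose; stores last target (rounded)
C=json.load(open("cmd.json")) if os.path.exists("cmd.json") else [205.141,537.177,224.976,159.099]
def go(targets,save=True):
    x,y,z,w=C; c,s=np.cos(np.radians(w)),np.sin(np.radians(w)); L=[];T=[]
    for t in targets:
        d=np.subtract(t[:3],[x,y,z]); dw=(t[3]-w+180)%360-180
        L.append([round(v/300,4) for v in (c*d[0]+s*d[1], s*d[0]-c*d[1], -d[2])]); T.append(round(-dw/360,4)+0.0)
    l=np.array(L[-1])*300
    new=[x+c*l[0]+s*l[1], y+s*l[0]-c*l[1], z-l[2], w-T[-1]*360]
    if save: json.dump(new,open("cmd.json","w"))
    print("linear",L,"turn",T,"-> cmd",np.round(new,2).tolist())
if __name__=="__main__": go([[float(v) for v in a.split(",")] for a in sys.argv[1:]])
E
python3 plan.py 613,-29,225,170 613,-29,165,170
```

```text
linear [[np.float64(-1.9434), np.float64(-1.2781), np.float64(-0.0001)], [np.float64(-1.9434), np.float64(-1.2781), np.float64(0.1999)]] turn [-0.0303, -0.0303] -> cmd [613.01, -29.02, 165.01, 170.01]
```

Call:
step_arm --pt "-0.9717 -0.639 0" --pt "-0.9717 -0.639 0" --pt "-0.9717 -0.639 0" --pt "-0.9717 -0.639 0" --pt "-0.9717 -0.639 0" --pt "-0.9717 -0.639 0" --pt "-0.9717 -0.639 0" --turn '[0,0,0,0,0,0,0]'

```text
time_s: 1.12
ee_pos: [410.2, 252.3, 224.9]
ee_rot: [-180.0, 0.0, 158.9]
force: [-0.2, 0.7, 0.2]
gripper_width: 91.5
gripper_force: 0.0
```

Call:
step_arm --pt "-0.9717 -0.6391 0" --pt "-0.9717 -0.6391 0" --pt "-0.9717 -0.6391 0" --pt "-0.9717 -0.6391 0" --pt "-0.9717 -0.6391 0" --pt "-0.9717 -0.6391 0.1999" --pt "-0.9717 -0.6391 0.1999" --pt "-0.9717 -0.6391 0.1999" --pt "-0.9717 -0.6391 0.1999" --turn '[-0.0303,-0.0303,-0.0303,-0.0303,-0.0303,-0.0303,-0.0303,-0.0303,-0.0303]'

```text
time_s: 2.25
ee_pos: [613.3, -27.4, 166.7]
ee_rot: [179.9, 0.1, 170.1]
force: [0.8, -0.5, -0.8]
gripper_width: 91.3
gripper_force: 0.0
```

```bash
python3 - <<'E'
from h import *
s=env.state(); f=cams.grab_frame("wrist"); cv2.imwrite("pics/w1.png",f["color"]); E=wristE(f,s)
import pickle; pickle.dump((f,E),open("w1.pkl","wb"))
print(s["time_s"],s["ee_pos"].round(2),s["ee_rot"].round(2),s["force"].round(2),s["torque"].round(3),s["qpos"].round(1))
for b in [(606,27),(587,-79),(482,-60),(501,46)]: print(b,np.round(proj(f,[*b,85],E),1))
E
```

```text
2.25 [613.31 -27.41 166.73] [1.7995e+02 1.4000e-01 1.7010e+02] [ 0.76 -0.46 -0.84] [-0.044 -0.027  0.   ] [ -3.7  24.   89.5   0.   66.3 -83.8]
(606, 27) [345.8 201.7]
(587, -79) [217.6 201.1]
(482, -60) [210.7  61.9]
(501, 46) [354.   62.7]
```

View pics/w1.png

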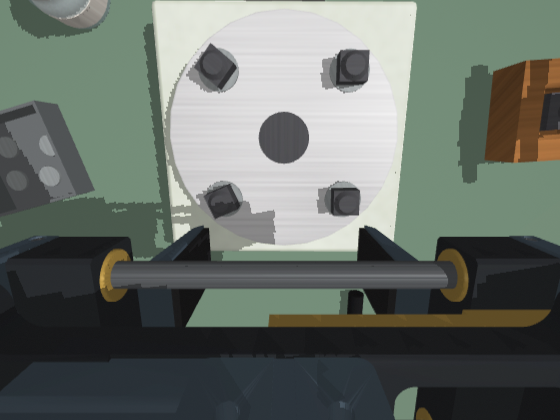

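The wrist view shows heads near (215,66), (353,66), (345,202) and (222,201), close to the predicted pixels. The block is at the right, around (525,110). Next I'll measure the heads' centres and headings.

```bash
cat > heads.py <<'E'
from h import *
import pickle
s=env.state(); f=cams.grab_frame("wrist"); E=wristE(f,s); pickle.dump((f,E,s),open("w2.pkl","wb"))
print(s["time_s"],s["ee_pos"].round(2),s["ee_rot"].round(2))
im=f["color"]; tiles=[]
for (u,v) in [(345,202),(222,201),(215,66),(353,66)]:
    x0,y0=u-26,v-26; c=im[y0:y0+52,x0:x0+52]
    m=(c.max(2)<85).astype(np.uint8)*255
    n,l,st,ce=cv2.connectedComponentsWithStats(m); i=l[26,26] or 1+st[1:,4].argmax()
    m=(l==i).astype(np.uint8)
    cn=max(cv2.findContours(m,cv2.RETR_EXTERNAL,cv2.CHAIN_APPROX_NONE)[0],key=cv2.contourArea).reshape(-1,2)+[x0,y0]
    P=np.array([onz(f,*p,78)[:2] for p in cn]).astype(np.float32)
    r=cv2.minAreaRect(P); print((u,v),"area",st[i,4],"rect",np.round(r[0],1),np.round(r[1],1),round(r[2],1)) if 0 else None
    k=5; g=cv2.GaussianBlur(c.max(2).astype(np.float32),(0,0),.8)
    big=cv2.resize(c,None,fx=7,fy=7,interpolation=cv2.INTER_CUBIC); big=np.clip(big.astype(float)*1.6,0,255).astype(np.uint8)
    tiles.append(big)
cv2.imwrite("pics/heads.png",np.vstack([np.hstack(tiles[:2]),np.hstack(tiles[2:])])[:,:])
E
sed -i 's/onz(f,\*p,78)/onz(f,*p,78,E)/; s/ if 0 else None//' heads.py; python3 heads.py
python3 -c "
import cv2;a=cv2.imread('pics/heads.png');cv2.imwrite('pics/heads.png',cv2.resize(a,(600,600)))"
```

```text
2.3 [613.34 -27.5  166.88] [1.7995e+02 1.6000e-01 1.7011e+02]
(345, 202) area 578 rect [607.1  27.2] [24.6 22.9] 80.1
(222, 201) area 769 rect [588.8 -76.9] [23.7 25.9] 13.0
(215, 66) area 774 rect [484.  -58.5] [25.7 21.5] 40.8
(353, 66) area 624 rect [502.9  45.5] [24.1 23.5] 80.1
```

View pics/heads.png

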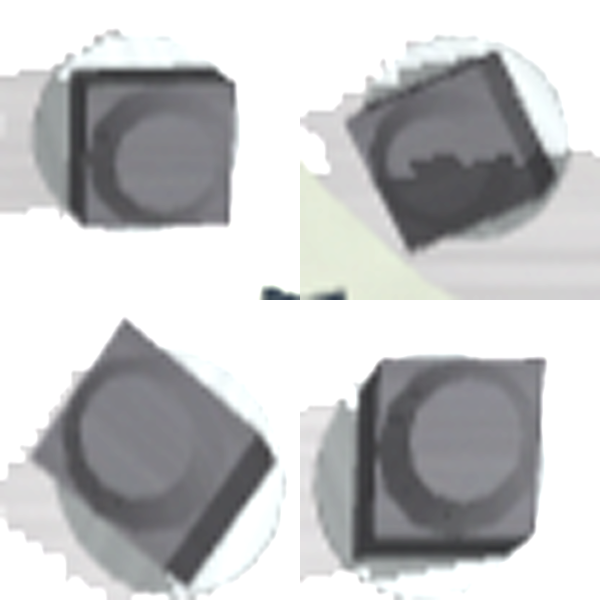

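The tiles show each head's top square and cone circle clearly. I'll cast those corners onto z=81 and the circle centres onto z=85.

```bash
python3 - <<'E'
from h import *
import pickle,json
f,E,s=pickle.load(open("w2.pkl","rb")); k=52/600*2
k=52/300
T={"A":((319,176),[(87,83),(236,83),(230,226),(88,226)],(168,163)),
"B":((196,175),[(47,125),(187,60),(237,178),(112,250)],(140,155)),
"C":((189,40),[(125,20),(252,135),(168,270),(32,158)],(137,135)),
"D":((327,40),[(78,62),(245,58),(230,240),(75,240)],(168,138))}
B={}
for n,(o,c,ci) in T.items():
    P=np.array([onz(f,o[0]+x*k-.5,o[1]+y*k-.5,81,E)[:2] for x,y in c])
    e=np.roll(P,-1,0)-P; L=np.hypot(*e.T); a=np.degrees(np.arctan2(e[:,1],e[:,0]))%90
    z=(L*np.exp(4j*np.radians(a))).sum(); h=np.degrees(np.angle(z))/4%90
    q=onz(f,o[0]+ci[0]*k-.5,o[1]+ci[1]*k-.5,85,E)[:2]
    print(n,"square",P.mean(0).round(1),"sides",L.round(1),"ang",a.round(0),"head",h.round(1),"cone",q.round(1)); B[n]=[*q,h]
# fit ideal bolt square to cone centres
p=np.array([B[n][:2] for n in "ABCD"]); c=p.mean(0); d=p-c
w=np.exp(1j*np.arctan2([1,-1,-1,1],[1,1,-1,-1])); ph=np.angle(((d[:,0]+1j*d[:,1])*w.conj()).sum())
fit=np.array([c+54*2**.5*np.array([np.cos(np.angle(x)+ph),np.sin(np.angle(x)+ph)]) for x in w])
print("centre",c.round(1),"yaw",np.degrees(ph).round(2),fit.round(1).tolist(),"rms",np.sqrt(((fit-p)**2).sum(1)).round(1))
json.dump({n:[*fit[i],B[n][2]] for i,n in enumerate("ABCD")},open("bolts.json","w"))
g=cams.grab_frame("top"); 
a=onz(g,105/3.4+110,40/3.4+180,88); b=onz(g,85/3.4+110,238/3.4+180,88); print("wrench",a.round(1),b.round(1),((a+b)/2).round(1),np.degrees(np.arctan2(*(a-b)[1::-1])))
E
```

```text
A square [607.8  28. ] sides [21.9 21.7 21.3 21.7] ang [80. 81. 80. 83.] head 81.1 cone [608.1  28.2]
B square [588.3 -77.5] sides [23.2 18.9 22.2 20.9] ang [15. 11. 20. 14.] head 15.0 cone [587.6 -77.4]
C square [483.4 -59.2] sides [21.1 20.5 22.2 21.2] ang [40. 44. 41. 41.] head 41.6 cone [482.9 -59.2]
D square [502.3  46.5] sides [21.9 22.1 20.8 21.7] ang [81. 79. 80. 82.] head 80.5 cone [501.7  47.1]
centre [545.1 -15.3] yaw -10.25 [[607.8, 28.2], [588.6, -78.1], [482.3, -58.8], [501.6, 47.4]] rms [0.3 1.2 0.6 0.4]
wrench [623.1 242.4  88. ] [506.  252.8  88. ] [564.5 247.6  88. ] -5.082126480087406
```

```bash
sed -i 's/round(v\/300,4) for v/float(round(v\/300,4)) for v/' plan.py; python3 plan.py 565,250,205,175
```

```text
linear [[0.319, 0.8882, -0.1333]] turn [-0.0139] -> cmd [565.0, 250.01, 205.0, 175.01]
```

Call:
step_arm --pt "0.319 0.8882 -0.1333" --pt "0.319 0.8882 -0.1333" --pt "0.319 0.8882 -0.1333" --pt "0.319 0.8882 -0.1333" --pt "0.319 0.8882 -0.1333" --pt "0.319 0.8882 -0.1333" --pt "0.319 0.8882 -0.1333" --turn '[-0.0139,-0.0139,-0.0139,-0.0139,-0.0139,-0.0139,-0.0139]'

```text
time_s: 3.28
ee_pos: [564.7, 249.8, 205.4]
ee_rot: [-180.0, 0.0, 175.0]
force: [-0.0, 0.9, -0.4]
gripper_width: 91.6
gripper_force: 0.0
```

```bash
python3 - <<'E'
from h import *
import pickle
s=env.state(); f=cams.grab_frame("wrist"); E=wristE(f,s); pickle.dump((f,E,s),open("w3.pkl","wb"))
print(s["time_s"],s["ee_pos"].round(2),s["ee_rot"].round(2))
print(proj(f,[565,250,100],E),proj(f,[565,250,0],E))
c=f["color"][60:260,160:400]; cv2.imwrite("pics/w3.png",np.clip(cv2.resize(c,None,fx=3,fy=3,interpolation=cv2.INTER_CUBIC)*1.5,0,255).astype(np.uint8))
E
```

```text
3.275 [564.75 249.78 205.43] [-1.7998e+02  4.0000e-02  1.7505e+02]
(np.float64(283.9513481735941), np.float64(214.32726579447296)) (np.float64(283.8740509318276), np.float64(194.9708081408217))
```

View pics/w3.png

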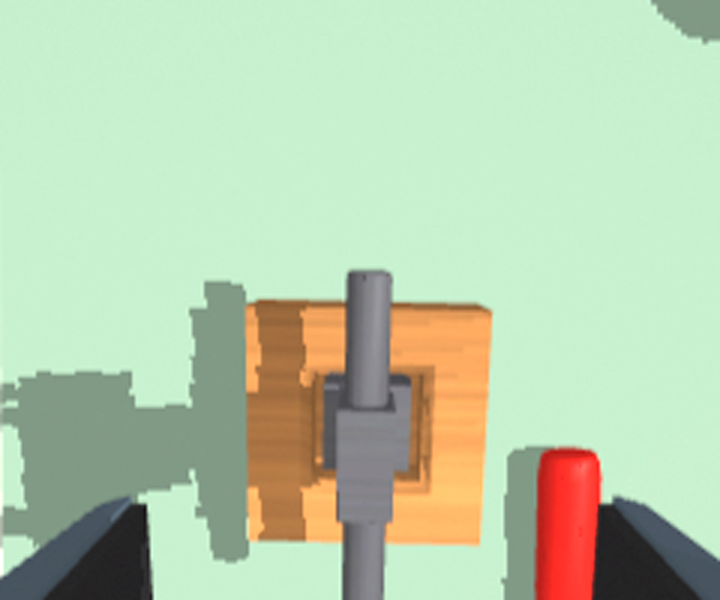

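The view shows the hub top centred at about (364,465) in the crop and the block top centred at about (366,424), both close to the predicted place. The red driver is well clear of the fingers.

```bash
python3 - <<'E'
from h import *
import pickle
f,E,s=pickle.load(open("w3.pkl","rb"))
q=lambda x,y,z: onz(f,160+x/3-.33,60+y/3-.33,z,E)[:2]
h=np.array([q(*p,100) for p in [(336,408),(396,408),(390,521),(338,520)]]); print("hub",h.mean(0).round(1),[np.hypot(*(h[i]-h[i-1])).round(1) for i in range(4)])
a,b=q(369,275,90),q(363,600,90); print("arm yaw",np.degrees(np.arctan2(*(a-b)[::-1])), "tip",a, "from hub",np.hypot(*(a-h.mean(0))))
k=np.array([q(*p,42) for p in [(247,303),(490,308),(480,545),(247,541)]]); e=np.roll(k,-1,0)-k
print("block",k.mean(0).round(1),[np.hypot(*v).round(1) for v in e],(np.degrees(np.arctan2(e[:,1],e[:,0]))%90).round(1))
hm=np.array([q(*p,42) for p in [(315,367),(433,367),(430,491),(313,475)]]); print("hole",hm.mean(0))
E
```

```text
hub [565.2 247.5] [np.float64(35.9), np.float64(18.4), np.float64(36.3), np.float64(16.4)]
arm yaw 173.92513433063064 tip [507.92048207 253.75529083] from hub 57.58144500112959
block [565.6 247.4] [np.float64(88.2), np.float64(90.9), np.float64(90.4), np.float64(91.1)] [83.9 84.5 84.  83.1]
hole [564.93936466 250.04420661]
```

```bash
python3 plan.py 565.2,247.5,74,174
```

```text
linear [[-0.0014, -0.0083, 0.4367]] turn [0.0028] -> cmd [565.2, 247.49, 73.99, 174.0]
```

Call:
step_arm --pt "-0.0014 -0.0083 0.19" --pt "-0.0014 -0.0083 0.36" --pt "-0.0014 -0.0083 0.4367" --pt "-0.0014 -0.0083 0.4367" --pt "-0.0014 -0.0083 0.4367" --turn '[0.0028,0.0028,0.0028,0.0028,0.0028]'

```text
time_s: 3.95
ee_pos: [566.3, 247.1, 75.3]
ee_rot: [179.9, 0.1, 173.9]
force: [0.5, 0.3, 0.2]
gripper_width: 91.2
gripper_force: 0.0
```

Call:
step_arm --pt "0 0 0" --pt "0 0 0" --pt "0 0 0" --pt "0 0 0" --pt "0 0 0" --pt "0 0 0" --turn '[0,0,0,0,0,0]' --fingers 1 --force 60

```text
time_s: 4.7
ee_pos: [565.2, 247.5, 73.9]
ee_rot: [180.0, -0.0, 174.0]
force: [-0.4, -0.1, 0.4]
gripper_width: 34.1
gripper_force: 0.0
```

Call:
step_arm --pt "0 0 0" --pt "0 0 0" --pt "0 0 0" --pt "0 0 0" --pt "0 0 0" --turn '[0,0,0,0,0]'

```text
time_s: 5.32
ee_pos: [565.2, 247.4, 73.9]
ee_rot: [180.0, -0.0, 174.0]
force: [0.2, 0.0, -1.1]
gripper_width: 17.8
gripper_force: 60.0
```

```bash
python3 plan.py 565.2,247.5,180,174; cp cmd.json cmd_lift.json; python3 plan.py 607.8,28.2,180,171.1
```

```text
linear [[0.0, 0.0, -0.3534]] turn [0.0] -> cmd [565.2, 247.49, 180.01, 174.0]
linear [[-0.2176, -0.7121, 0.0]] turn [0.0081] -> cmd [607.8, 28.21, 180.01, 171.09]
```

Call:
step_arm --pt "0 0 -0.1" --pt "0 0 -0.25" --pt "0 0 -0.3534" --pt "0 0 -0.3534" --turn '[0,0,0,0]'

```text
time_s: 5.82
ee_pos: [566.3, 248.0, 181.8]
ee_rot: [179.9, 0.2, 174.0]
force: [-0.4, 1.0, -4.4]
gripper_width: 17.9
gripper_force: 60.0
```

Call:
step_arm --pt "-0.2176 -0.7121 0" --pt "-0.2176 -0.7121 0" --pt "-0.2176 -0.7121 0" --pt "-0.2176 -0.7121 0" --pt "-0.2176 -0.7121 0" --pt "-0.2176 -0.7121 0" --turn '[0.0081,0.0081,0.0081,0.0081,0.0081,0.0081]'

```text
time_s: 6.58
ee_pos: [606.7, 28.6, 178.0]
ee_rot: [180.0, -0.2, 171.1]
force: [-0.0, 0.2, -4.4]
gripper_width: 17.9
gripper_force: 60.0
```

```bash
python3 - <<'E'
from h import *
import pickle
s=env.state(); f=cams.grab_frame("wrist"); E=wristE(f,s)
print(s["time_s"],s["ee_pos"].round(2),s["ee_rot"].round(2),s["force"].round(2),s["torque"].round(3),s["gripper_width"])
print("mouth pred",proj(f,[607.8,28.2,116],E),"bolt",proj(f,[607.8,28.2,85],E))
c=f["color"][40:300,150:410]; cv2.imwrite("pics/w4.png",np.clip(cv2.resize(c,(600,600),interpolation=cv2.INTER_CUBIC)*1.5,0,255).astype(np.uint8))
E
```

```text
6.575 [606.71  28.62 178.01] [179.99  -0.21 171.07] [-0.04  0.24 -4.37] [ 0.074 -0.021 -0.042] 17.86966564110928
mouth pred (np.float64(283.2873071546498), np.float64(229.22011399903718)) bolt (np.float64(283.31562102849796), np.float64(219.14789296054664))
```

View pics/w4.png

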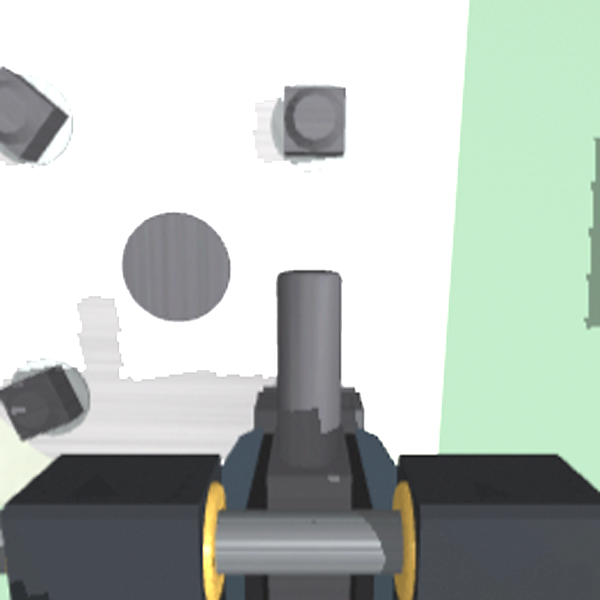

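The held wrench hangs straight, with its arm centred at x≈309 in the crop. Lowering it onto bolt A.

Call:
step_arm --pt "0 0 0.06" --pt "0 0 0.1" --pt "0 0 0.1" --pt "0 0 0.12" --pt "0 0 0.14" --pt "0 0 0.16" --pt "0 0 0.16" --turn '[0,0,0,0,0,0,0]'

```text
time_s: 7.5
ee_pos: [607.4, 28.1, 131.3]
ee_rot: [-180.0, -0.1, 171.1]
force: [0.9, -0.4, -3.4]
gripper_width: 17.5
gripper_force: 60.0
```

```bash
cat > st.py <<'E'
from h import *
s=env.state(); print(round(s["time_s"],2),s["ee_pos"].round(2),s["ee_rot"].round(2),s["force"].round(1),s["torque"].round(3),round(s["gripper_width"],2),s["qpos"].round(1))
E
python3 st.py
```

```text
7.5 [607.39  28.13 131.33] [-1.7999e+02 -7.0000e-02  1.7108e+02] [ 0.9 -0.4 -3.4] [0.006 0.011 0.029] 17.55 [  1.6  25.3  92.9   0.   61.9 -79.5]
```

Call:
step_arm --pt "0 0 0" --pt "0 0 0" --pt "0 0 0" --pt "0 0 0" --pt "0 0 0" --pt "0 0 0" --pt "0 0 0" --turn '[0.028,0.056,0.084,0.112,0.139,0.139,0.139]'

```text
time_s: 8.38
ee_pos: [607.5, 28.2, 131.9]
ee_rot: [-180.0, -0.0, 121.2]
force: [-1.9, 0.3, -4.6]
gripper_width: 17.8
gripper_force: 60.0
```

```bash
python3 st.py
```

```text
8.38 [607.52  28.24 131.94] [-1.7998e+02 -3.0000e-02  1.2117e+02] [-1.9  0.3 -4.6] [0.02  0.226 0.011] 17.83 [  1.6  25.3  92.9   0.   61.9 -29.6]
```

```bash
echo '[607.8,28.21,132.01,121.05]' > cmd.json; python3 plan.py 607.8,28.2,168,124 482.3,-58.8,168,131.6 482.3,-58.8,132,131.6
```

```text
linear [[-0.0, -0.0, -0.12], [-0.0327, -0.508, -0.12], [-0.0327, -0.508, 0.0]] turn [-0.0082, -0.0293, -0.0293] -> cmd [482.3, -58.8, 132.01, 131.6]
```

Call:
step_arm --pt "0 0 -0.04" --pt "0 0 -0.12" --pt "0 0 -0.12" --pt "-0.0327 -0.508 -0.12" --pt "-0.0327 -0.508 -0.12" --pt "-0.0327 -0.508 -0.12" --pt "-0.0327 -0.508 -0.12" --pt "-0.0327 -0.508 -0.12" --pt "-0.0327 -0.508 -0.12" --pt "-0.0327 -0.508 -0.08" --pt "-0.0327 -0.508 -0.06" --pt "-0.0327 -0.508 -0.04" --pt "-0.0327 -0.508 -0.02" --pt "-0.0327 -0.508 0" --pt "-0.0327 -0.508 0" --turn '[-0.0082,-0.0082,-0.0082,-0.0293,-0.0293,-0.0293,-0.0293,-0.0293,-0.0293,-0.0293,-0.0293,-0.0293,-0.0293,-0.0293,-0.0293]'

```text
time_s: 10.25
ee_pos: [481.9, -58.8, 131.5]
ee_rot: [-180.0, -0.1, 131.6]
force: [0.2, 0.2, -3.3]
gripper_width: 17.9
gripper_force: 60.0
```

```bash
python3 st.py
```

```text
10.25 [481.91 -58.77 131.46] [-1.7996e+02 -5.0000e-02  1.3159e+02] [ 0.2  0.2 -3.3] [0.01  0.047 0.03 ] 17.9 [ -8.3  15.2 109.    0.   55.9 -49.9]
```

Seated freely on bolt C. I'll turn it and read the torque mid-turn.

Call:
step_arm --pt "0 0 0" --pt "0 0 0" --pt "0 0 0" --turn '[0.028,0.056,0.084]'

```text
time_s: 10.62
ee_pos: [482.2, -59.0, 132.0]
ee_rot: [-180.0, 0.0, 101.1]
force: [-0.4, 0.2, -5.5]
gripper_width: 17.6
gripper_force: 60.0
```

```bash
python3 st.py; python3 - <<'E'
from h import *
f=cams.grab_frame("scene"); c=f["color"][150:270,200:380]; cv2.imwrite("pics/s5.png",np.clip(cv2.resize(c,None,fx=4,fy=4,interpolation=cv2.INTER_CUBIC)*1.4,0,255).astype(np.uint8))
E
```

```text
10.62 [482.16 -59.02 131.97] [-1.7998e+02  2.0000e-02  1.0105e+02] [-0.4  0.2 -5.5] [-0.243  0.066  0.061] 17.58 [ -8.3  15.2 109.   -0.   55.9 -19.4]
```

View pics/s5.png

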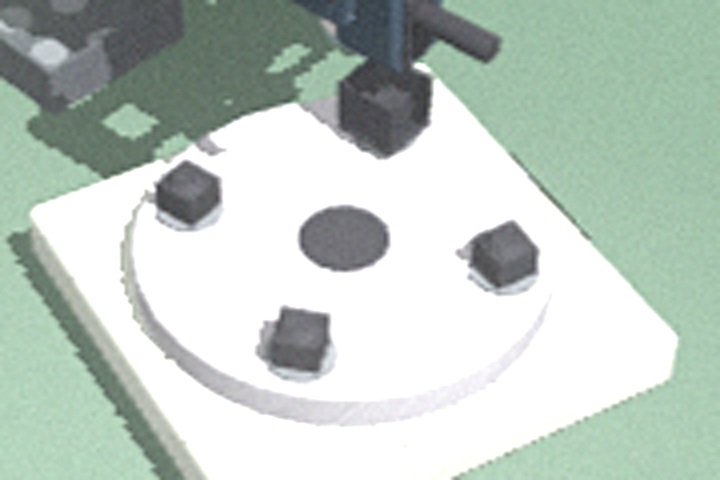

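Call:
step_arm --pt "0 0 0" --pt "0 0 0" --pt "0 0 0" --pt "0 0 0" --turn '[0.028,0.055,0.055,0.055]'

```text
time_s: 11.18
ee_pos: [482.2, -58.9, 132.1]
ee_rot: [-180.0, 0.0, 81.7]
force: [-1.0, -0.7, -4.3]
gripper_width: 18.0
gripper_force: 60.0
```

```bash
python3 st.py;  echo '[482.3,-58.8,132.01,81.56]' > cmd.json; python3 plan.py 482.3,-58.8,168,85 588.5,-77.8,168,105 588.5,-77.8,132,105
```

```text
11.18 [482.19 -58.92 132.07] [-1.800e+02  1.000e-02  8.174e+01] [-1.  -0.7 -4.3] [-0.257  0.163 -0.038] 18.01 [-8.30e+00  1.51e+01  1.09e+02 -0.00e+00  5.59e+01 -1.00e-01]
linear [[0.0, 0.0, -0.12], [-0.0107, 0.3595, -0.12], [-0.0107, 0.3595, 0.0]] turn [-0.0096, -0.0651, -0.0651] -> cmd [588.51, -77.8, 132.01, 105.0]
```

The scene crop shows bolt A at (300,340) now clearly turned relative to bolt D at (505,255), where both started at about 80°. So the turning works. On to B.

Call:
step_arm --pt "0 0 -0.04" --pt "0 0 -0.12" --pt "0 0 -0.12" --pt "-0.0107 0.3595 -0.12" --pt "-0.0107 0.3595 -0.12" --pt "-0.0107 0.3595 -0.12" --pt "-0.0107 0.3595 -0.12" --pt "-0.0107 0.3595 -0.12" --pt "-0.0107 0.3595 -0.12" --pt "-0.0107 0.3595 -0.08" --pt "-0.0107 0.3595 -0.06" --pt "-0.0107 0.3595 -0.04" --pt "-0.0107 0.3595 -0.02" --pt "-0.0107 0.3595 0" --pt "-0.0107 0.3595 0" --turn '[-0.0096,-0.0096,-0.0096,-0.0651,-0.0651,-0.0651,-0.0651,-0.0651,-0.0651,-0.0651,-0.0651,-0.0651,-0.0651,-0.0651,-0.0651]'

```text
time_s: 13.05
ee_pos: [588.1, -77.7, 131.3]
ee_rot: [-179.9, -0.0, 105.0]
force: [-0.4, -0.0, -3.6]
gripper_width: 17.6
gripper_force: 60.0
```

```bash
python3 st.py
```

```text
13.05 [588.15 -77.75 131.31] [-1.7993e+02 -3.0000e-02  1.0499e+02] [-0.4 -0.  -3.6] [-0.049  0.054  0.011] 17.61 [ -8.6  24.1  95.    0.   61.  -23.6]
```

Call:
step_arm --pt "0 0 0" --pt "0 0 0" --pt "0 0 0" --pt "0 0 0" --pt "0 0 0" --pt "0 0 0" --pt "0 0 0" --turn '[0.028,0.056,0.084,0.112,0.139,0.139,0.139]'

```text
time_s: 13.92
ee_pos: [588.5, -77.9, 132.1]
ee_rot: [180.0, -0.0, 55.1]
force: [-0.3, -0.1, -3.9]
gripper_width: 17.6
gripper_force: 60.0
```

```bash
python3 st.py;  echo '[588.51,-77.8,132.01,54.96]' > cmd.json; python3 plan.py 588.5,-77.8,168,58 501.6,47.4,168,80.5 501.6,47.4,132,80.5
```

```text
13.93 [588.55 -77.92 132.11] [179.98  -0.    55.09] [-0.3 -0.1 -3.9] [-0.171  0.197  0.053] 17.62 [-8.6 24.  95.  -0.  61.  26.3]
linear [[-0.0, -0.0, -0.12], [0.1754, -0.4768, -0.12], [0.1754, -0.4768, 0.0]] turn [-0.0084, -0.0709, -0.0709] -> cmd [501.61, 47.41, 132.01, 80.48]
```

Call:
step_arm --pt "0 0 -0.04" --pt "0 0 -0.12" --pt "0 0 -0.12" --pt "0.1754 -0.4768 -0.12" --pt "0.1754 -0.4768 -0.12" --pt "0.1754 -0.4768 -0.12" --pt "0.1754 -0.4768 -0.12" --pt "0.1754 -0.4768 -0.12" --pt "0.1754 -0.4768 -0.12" --pt "0.1754 -0.4768 -0.08" --pt "0.1754 -0.4768 -0.06" --pt "0.1754 -0.4768 -0.04" --pt "0.1754 -0.4768 -0.02" --pt "0.1754 -0.4768 0" --pt "0.1754 -0.4768 0" --turn '[-0.0084,-0.0084,-0.0084,-0.0709,-0.0709,-0.0709,-0.0709,-0.0709,-0.0709,-0.0709,-0.0709,-0.0709,-0.0709,-0.0709,-0.0709]'

```text
time_s: 15.8
ee_pos: [501.3, 47.4, 131.5]
ee_rot: [-179.9, 0.0, 80.5]
force: [-0.3, -0.0, -4.9]
gripper_width: 17.8
gripper_force: 60.0
```

```bash
python3 st.py
```

```text
15.8 [501.27  47.44 131.47] [-1.7994e+02  1.0000e-02  8.0480e+01] [-0.3 -0.  -4.9] [-0.08   0.055  0.016] 17.81 [  4.1  16.7 106.8   0.   56.6  13.6]
```

Call:
step_arm --pt "0 0 0" --pt "0 0 0" --pt "0 0 0" --pt "0 0 0" --pt "0 0 0" --pt "0 0 0" --pt "0 0 0" --turn '[0.028,0.056,0.084,0.112,0.139,0.139,0.139]'

```text
time_s: 16.68
ee_pos: [501.3, 47.3, 132.0]
ee_rot: [-180.0, 0.0, 30.6]
force: [-1.2, -1.4, -4.4]
gripper_width: 17.6
gripper_force: 60.0
```

```bash
python3 st.py;  echo '[501.61,47.41,132.01,30.44]' > cmd.json; python3 plan.py 501.6,47.4,175,34 530,-99,185,80
```

```text
16.68 [501.32  47.35 131.97] [-1.7999e+02  3.0000e-02  3.0570e+01] [-1.2 -1.4 -4.4] [-0.205  0.372  0.033] 17.61 [  4.1  16.6 106.8  -0.   56.6  63.5]
linear [[-0.0, 0.0, -0.1433], [-0.1657, 0.4687, -0.1766]] turn [-0.0099, -0.1377] -> cmd [529.99, -99.0, 184.99, 80.01]
```

Call:
step_arm --pt "0 0 -0.04" --pt "0 0 -0.1433" --pt "0 0 -0.1433" --pt "-0.1657 0.4687 -0.1766" --pt "-0.1657 0.4687 -0.1766" --pt "-0.1657 0.4687 -0.1766" --pt "-0.1657 0.4687 -0.1766" --pt "-0.1657 0.4687 -0.1766" --pt "-0.1657 0.4687 -0.1766" --pt "-0.1657 0.4687 -0.1766" --turn '[-0.0099,-0.0099,-0.0099,-0.1377,-0.1377,-0.1377,-0.1377,-0.1377,-0.1377,-0.1377]'

```text
time_s: 17.92
ee_pos: [529.8, -98.8, 184.3]
ee_rot: [-180.0, -0.0, 80.0]
force: [0.0, -0.6, -4.2]
gripper_width: 17.6
gripper_force: 60.0
```

```bash
python3 st.py; python3 - <<'E'
from h import *
import pickle,json
s=env.state(); f=cams.grab_frame("wrist"); E=wristE(f,s); pickle.dump((f,E,s),open("w6.pkl","wb"))
B=json.load(open("bolts.json")); tiles=[]
for n in "ABCD":
    u,v=np.round(proj(f,[*B[n][:2],81],E)).astype(int); print(n,u,v)
    c=f["color"][max(v-22,0):v+22,u-22:u+22]; c=cv2.resize(c,(300,300),interpolation=cv2.INTER_CUBIC); tiles.append(np.clip(c*1.6,0,255).astype(np.uint8))
cv2.imwrite("pics/h6.png",np.vstack([np.hstack(tiles[:2]),np.hstack(tiles[2:])]))
E
```

```text
17.93 [529.77 -98.82 184.28] [-1.7995e+02 -1.0000e-02  7.9960e+01] [ 0.  -0.6 -4.2] [-0.089  0.053  0.058] 17.6 [-11.8  16.8  98.    0.   65.2  -1.8]
A 350 50
B 343 183
C 223 182
D 217 50
```

View pics/h6.png

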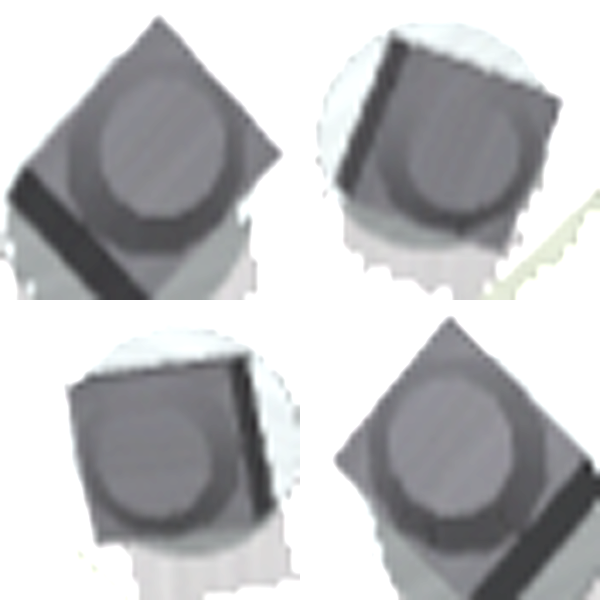

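All four tiles are clear and show heads turned about 45° from the first look. Next I'll compute their headings.

```bash
python3 - <<'E'
from h import *
import pickle,json
f,E,s=pickle.load(open("w6.pkl","rb")); k=44/300; B=json.load(open("bolts.json"))
T={"A":((328,28),[(158,15),(282,153),(145,298),(28,172)]),"B":((321,161),[(108,42),(262,100),(205,250),(55,195)]),
"C":((201,160),[(68,85),(235,55),(252,220),(97,243)]),"D":((195,28),[(150,18),(280,165),(180,290),(35,160)])}
for n,(o,c) in T.items():
    P=np.array([onz(f,o[0]+x*k-.5,o[1]+y*k-.5,81,E)[:2] for x,y in c])
    e=np.roll(P,-1,0)-P; L=np.hypot(*e.T); a=np.arctan2(e[:,1],e[:,0])
    h=np.degrees(np.angle((L*np.exp(4j*a)).sum()))/4%90
    print(n,P.mean(0).round(1),"fit",np.round(B[n][:2],1),L.round(1),np.degrees(a).round(0)%90,"head",h.round(1),"turned",round((B[n][2]-h)%90,1))
E
python3 plan.py 607.8,28.2,180,126 607.8,28.2,132,126
```

```text
A [607.7  27.6] fit [607.8  28.2] [21.4 22.2 20.2 22.2] [37. 36. 37. 39.] head 37.0 turned 44.1
B [589.2 -77.7] fit [588.6 -78.1] [21.9 21.  21.6 21.1] [60. 62. 60. 63.] head 61.2 turned 43.8
C [483.5 -58.6] fit [482.3 -58.8] [22.4 21.8 21.1 21.2] [ 0. 84. 88. 87.] head 87.3 turned 44.3
D [502.2  46.5] fit [501.6  47.4] [21.4 18.6 21.9 21. ] [33. 37. 39. 36.] head 36.4 turned 44.1
linear [[0.4626, 0.1819, 0.0166], [0.4626, 0.1819, 0.1766]] turn [-0.1277, -0.1277] -> cmd [607.8, 28.21, 132.01, 125.98]
```

All four bolts turned 44° (0.77 rad), so the first pass is complete. Starting the second pass at A.

Call:
step_arm --pt "0.4626 0.1819 0.0166" --pt "0.4626 0.1819 0.0166" --pt "0.4626 0.1819 0.0166" --pt "0.4626 0.1819 0.0166" --pt "0.4626 0.1819 0.0166" --pt "0.4626 0.1819 0.0166" --pt "0.4626 0.1819 0.0766" --pt "0.4626 0.1819 0.0966" --pt "0.4626 0.1819 0.1166" --pt "0.4626 0.1819 0.1366" --pt "0.4626 0.1819 0.1566" --pt "0.4626 0.1819 0.1766" --pt "0.4626 0.1819 0.1766" --turn '[-0.1277,-0.1277,-0.1277,-0.1277,-0.1277,-0.1277,-0.1277,-0.1277,-0.1277,-0.1277,-0.1277,-0.1277,-0.1277]'

```text
time_s: 19.6
ee_pos: [607.5, 28.2, 131.4]
ee_rot: [-179.9, -0.0, 126.0]
force: [0.5, 0.8, -3.6]
gripper_width: 18.0
gripper_force: 60.0
```

```bash
cat > tq.py <<'E'
from h import *
t=[];q=[]
for i in range(4):
    s=env.state(); t.append(s["torque"][2]); q.append(s["effort"][5]); cams.grab_frame("wrist")
print(round(s["time_s"],2),s["ee_pos"].round(2),"yaw",s["ee_rot"][2].round(2),"F",s["force"].round(1),"Tz",np.round(t,3),np.mean(t).round(3),"e6",np.mean(q).round(3),"w",round(s["gripper_width"],2))
E
python3 tq.py
```

```text
19.75 [608.02  28.2  132.21] yaw 125.98 F [ 0.7  0.2 -3.4] Tz [ 0.004  0.06   0.038 -0.025] 0.019 e6 0.001 w 17.72
```

Call:
step_arm --pt "0 0 0" --pt "0 0 0" --pt "0 0 0" --pt "0 0 0" --pt "0 0 0" --turn '[0.028,0.056,0.084,0.1,0.1]'

```text
time_s: 20.42
ee_pos: [607.5, 28.3, 132.2]
ee_rot: [-180.0, -0.0, 90.0]
force: [-1.5, 0.6, -2.7]
gripper_width: 18.1
gripper_force: 60.0
```

```bash
python3 tq.py
```

```text
20.57 [607.55  28.27 132.16] yaw 90.04 F [-0.9 -0.8 -3. ] Tz [-0.003 -0.     0.03   0.066] 0.023 e6 0.071 w 17.57
```

Call:
step_arm --pt "0 0 0" --pt "0 0 0" --turn '[0.0167,0.0167]'

```text
time_s: 20.88
ee_pos: [607.6, 28.3, 132.1]
ee_rot: [-180.0, -0.0, 84.1]
force: [-1.5, -0.1, -1.0]
gripper_width: 17.7
gripper_force: 60.0
```

```bash
python3 tq.py
```

```text
21.02 [607.59  28.29 131.99] yaw 84.05 F [-1.6  0.1 -2.1] Tz [ 0.044  0.015 -0.038  0.052] 0.018 e6 0.078 w 17.8
```

Call:
step_arm --pt "0 0 0" --pt "0 0 0" --turn '[0.0167,0.0167]'

```text
time_s: 21.32
ee_pos: [607.5, 28.3, 132.0]
ee_rot: [-180.0, 0.0, 78.1]
force: [-2.6, 0.8, -2.0]
gripper_width: 18.3
gripper_force: 60.0
```

```bash
python3 tq.py
```

```text
21.48 [607.55  28.26 131.95] yaw 78.06 F [-3.1 -0.4 -1.7] Tz [0.297 0.299 0.295 0.361] 0.313 e6 0.337 w 17.98
```

Torque rose from 0.08 to 0.33 N·m over 6°, which is the stop, at roughly 1.9 rad. I'll ease back, lift, and go to C.

```bash
echo '[607.8,28.21,132.01,77.96]' > cmd.json; python3 plan.py 607.8,28.2,132,86  607.8,28.2,168,86 482.7,-58.8,168,87 482.7,-58.8,132,87
```

```text
linear [[-0.0, 0.0, 0.0], [-0.0, 0.0, -0.12], [-0.3706, -0.3473, -0.12], [-0.3706, -0.3473, 0.0]] turn [-0.0223, -0.0223, -0.0251, -0.0251] -> cmd [482.71, -58.79, 132.01, 87.0]
```

Call:
step_arm --pt "0 0 0" --pt "0 0 0" --pt "0 0 -0.06" --pt "0 0 -0.12" --pt "0 0 -0.12" --pt "-0.3706 -0.3473 -0.12" --pt "-0.3706 -0.3473 -0.12" --pt "-0.3706 -0.3473 -0.12" --pt "-0.3706 -0.3473 -0.12" --pt "-0.3706 -0.3473 -0.12" --pt "-0.3706 -0.3473 -0.12" --pt "-0.3706 -0.3473 -0.08" --pt "-0.3706 -0.3473 -0.06" --pt "-0.3706 -0.3473 -0.04" --pt "-0.3706 -0.3473 -0.02" --pt "-0.3706 -0.3473 0" --pt "-0.3706 -0.3473 0" --turn '[-0.0111,-0.0223,-0.0223,-0.0223,-0.0223,-0.0251,-0.0251,-0.0251,-0.0251,-0.0251,-0.0251,-0.0251,-0.0251,-0.0251,-0.0251,-0.0251,-0.0251]'

```text
time_s: 23.65
ee_pos: [482.4, -58.8, 131.4]
ee_rot: [-179.9, -0.0, 87.0]
force: [-0.6, -1.1, -2.9]
gripper_width: 17.7
gripper_force: 60.0
```

```bash
python3 tq.py
```

```text
23.8 [482.94 -58.83 132.19] yaw 86.99 F [ 0.2  0.4 -3.8] Tz [ 0.012 -0.016  0.016 -0.04 ] -0.007 e6 0.0 w 17.67
```

Call:
step_arm --pt "0 0 0" --pt "0 0 0" --pt "0 0 0" --pt "0 0 0" --pt "0 0 0" --turn '[0.028,0.056,0.084,0.1,0.1]'

```text
time_s: 24.48
ee_pos: [482.3, -59.0, 132.1]
ee_rot: [-180.0, 0.0, 51.1]
force: [-1.1, -1.4, -3.1]
gripper_width: 17.6
gripper_force: 60.0
```

```bash
python3 tq.py
```

```text
24.62 [482.33 -58.96 132.05] yaw 51.08 F [-1.8 -1.4 -1.7] Tz [ 0.044 -0.03   0.031 -0.021] 0.006 e6 0.076 w 17.94
```

Call:
step_arm --pt "0 0 0" --pt "0 0 0" --turn '[0.0167,0.0167]'

```text
time_s: 24.92
ee_pos: [482.4, -58.9, 132.0]
ee_rot: [-180.0, 0.0, 45.1]
force: [-1.9, -1.6, -2.0]
gripper_width: 17.9
gripper_force: 60.0
```

```bash
python3 tq.py
```

```text
25.07 [482.44 -58.92 132.  ] yaw 45.08 F [-2.7 -3.2 -2.1] Tz [-0.02   0.031  0.067  0.058] 0.034 e6 0.084 w 17.58
```

Call:
step_arm --pt "0 0 0" --pt "0 0 0" --turn '[0.0167,0.0167]'

```text
time_s: 25.38
ee_pos: [482.4, -58.9, 131.9]
ee_rot: [-180.0, 0.0, 39.1]
force: [-2.9, -3.0, -1.3]
gripper_width: 17.6
gripper_force: 60.0
```

```bash
python3 tq.py
```

```text
25.52 [482.47 -58.89 131.94] yaw 39.06 F [-3.6 -2.8 -1.6] Tz [0.013 0.022 0.048 0.032] 0.029 e6 0.088 w 17.89
```

Call:
step_arm --pt "0 0 0" --pt "0 0 0" --turn '[0.0167,0.0167]'

```text
time_s: 25.82
ee_pos: [482.4, -59.0, 131.9]
ee_rot: [180.0, 0.1, 33.2]
force: [-4.3, -2.2, -1.9]
gripper_width: 17.9
gripper_force: 60.0
```

```bash
python3 tq.py
```

```text
25.98 [482.41 -58.97 131.87] yaw 33.1 F [-2.9 -2.7 -0.8] Tz [0.538 0.596 0.635 0.613] 0.595 e6 0.652 w 17.86
```

Torque jumped to 0.6 N·m within one 6° step, starting from drag only, so the bolt moved at most about 0.1 rad past its stop. I'll back off now and use smaller steps on the remaining bolts.

```bash
echo '[482.71,-58.79,132.01,32.96]' > cmd.json; python3 plan.py 482.7,-58.8,132,42  482.7,-58.8,168,42 588.8,-77.9,168,61 588.8,-77.9,132,61
```

```text
linear [[-0.0, 0.0, 0.0], [-0.0, 0.0, -0.12], [0.2621, 0.2458, -0.12], [0.2621, 0.2458, 0.0]] turn [-0.0251, -0.0251, -0.0779, -0.0779] -> cmd [588.8, -77.88, 132.01, 61.0]
```

Call:
step_arm --pt "0 0 0" --pt "0 0 0" --pt "0 0 -0.06" --pt "0 0 -0.12" --pt "0 0 -0.12" --pt "0.2621 0.2458 -0.12" --pt "0.2621 0.2458 -0.12" --pt "0.2621 0.2458 -0.12" --pt "0.2621 0.2458 -0.12" --pt "0.2621 0.2458 -0.12" --pt "0.2621 0.2458 -0.12" --pt "0.2621 0.2458 -0.08" --pt "0.2621 0.2458 -0.06" --pt "0.2621 0.2458 -0.04" --pt "0.2621 0.2458 -0.02" --pt "0.2621 0.2458 0" --pt "0.2621 0.2458 0" --turn '[-0.0125,-0.0251,-0.0251,-0.0251,-0.0251,-0.0779,-0.0779,-0.0779,-0.0779,-0.0779,-0.0779,-0.0779,-0.0779,-0.0779,-0.0779,-0.0779,-0.0779]'

```text
time_s: 28.15
ee_pos: [588.5, -77.8, 131.3]
ee_rot: [-179.9, 0.0, 61.0]
force: [0.9, 0.3, -4.6]
gripper_width: 17.5
gripper_force: 60.0
```

```bash
python3 tq.py; python3 - <<'E'
from h import *
f=cams.grab_frame("scene"); c=f["color"][150:270,200:380]; cv2.imwrite("pics/s7.png",np.clip(cv2.resize(c,None,fx=4,fy=4,interpolation=cv2.INTER_CUBIC)*1.4,0,255).astype(np.uint8))
E
```

```text
28.3 [589.03 -77.92 132.18] yaw 61.0 F [ 0.1  0.  -3.5] Tz [ 0.059  0.045 -0.004 -0.041] 0.015 e6 0.0 w 17.63
```

View pics/s7.png

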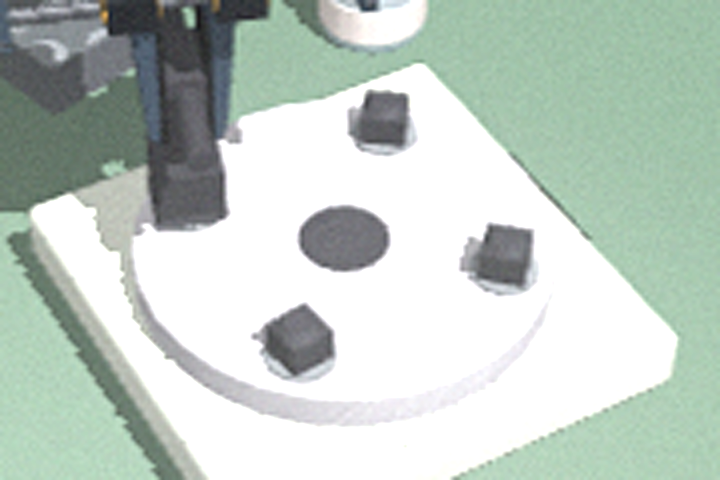

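The scene crop shows A at (300,340) and C at (385,117) turned home, with the socket on B. Nothing else has been disturbed.

Call:
step_arm --pt "0 0 0" --pt "0 0 0" --pt "0 0 0" --pt "0 0 0" --pt "0 0 0" --turn '[0.028,0.056,0.084,0.1,0.1]'

```text
time_s: 29.02
ee_pos: [588.6, -78.0, 132.2]
ee_rot: [180.0, 0.0, 25.1]
force: [-0.5, 0.6, -2.9]
gripper_width: 17.9
gripper_force: 60.0
```

```bash
python3 tq.py
```

```text
29.18 [588.66 -78.   132.15] yaw 25.07 F [-0.9 -0.  -1.9] Tz [-0.027  0.069  0.002  0.009] 0.013 e6 0.07 w 17.79
```

Call:
step_arm --pt "0 0 0" --pt "0 0 0" --turn '[0.014,0.014]'

```text
time_s: 29.48
ee_pos: [588.7, -78.0, 132.1]
ee_rot: [180.0, 0.0, 20.0]
force: [-1.7, -0.8, -1.9]
gripper_width: 17.7
gripper_force: 60.0
```

```bash
python3 tq.py
```

```text
29.62 [588.66 -77.99 132.05] yaw 20.03 F [-1.4 -1.3 -2.1] Tz [-0.003  0.03  -0.026  0.024] 0.006 e6 0.069 w 17.91
```

Call:
step_arm --pt "0 0 0" --pt "0 0 0" --turn '[0.014,0.014]'

```text
time_s: 29.92
ee_pos: [588.7, -78.0, 132.0]
ee_rot: [180.0, 0.0, 15.0]
force: [-2.0, -1.3, -1.4]
gripper_width: 17.8
gripper_force: 60.0
```

```bash
python3 tq.py
```

```text
30.07 [588.7  -78.03 131.98] yaw 14.99 F [-2.7 -0.8 -2.2] Tz [ 0.046 -0.     0.056 -0.015] 0.022 e6 0.073 w 17.98
```

Call:
step_arm --pt "0 0 0" --pt "0 0 0" --turn '[0.014,0.014]'

```text
time_s: 30.38
ee_pos: [588.7, -78.0, 131.9]
ee_rot: [180.0, 0.0, 10.0]
force: [-2.3, -2.1, -2.4]
gripper_width: 17.8
gripper_force: 60.0
```

```bash
python3 tq.py
```

```text
30.52 [588.7  -77.97 131.93] yaw 9.95 F [-2.9 -1.8 -2.5] Tz [ 0.056 -0.026  0.019 -0.032] 0.004 e6 0.073 w 17.58
```

Call:
step_arm --pt "0 0 0" --pt "0 0 0" --turn '[0.011,0.011]'

```text
time_s: 30.82
ee_pos: [588.7, -78.0, 131.9]
ee_rot: [180.0, 0.0, 6.1]
force: [-2.8, -2.5, -2.1]
gripper_width: 18.2
gripper_force: 60.0
```

```bash
python3 tq.py
```

```text
30.98 [588.68 -78.05 131.89] yaw 6.01 F [-1.9 -3.2 -2. ] Tz [0.444 0.431 0.49  0.432] 0.449 e6 0.47 w 18.07
```

Stop felt at B: torque went from 0.0 to 0.45 N·m within 4°. I'll ease back and go to D.

```bash
python3 - <<'E'
import json; json.dump([588.8,-77.88,132.01,61-(0.1+3*.014+.011)*360],open("cmd.json","w")); print(61-(0.1+3*.014+.011)*360)
E
python3 plan.py 588.8,-77.9,132,14  588.8,-77.9,168,14 501.9,47,168,126.3 501.9,47,132,126.3
```

```text
5.9199999999999875
linear [[-0.0, 0.0001, 0.0], [-0.0, 0.0001, -0.12], [-0.2452, -0.4439, -0.12], [-0.2452, -0.4439, 0.0]] turn [-0.0224, -0.0224, -0.3344, -0.3344] -> cmd [501.9, 46.99, 132.01, 126.3]
```

Call:
step_arm --pt "0 0 0" --pt "0 0 0" --pt "0 0 -0.07" --pt "0 0 -0.12" --pt "-0.2452 -0.4439 -0.12" --pt "-0.2452 -0.4439 -0.12" --pt "-0.2452 -0.4439 -0.12" --pt "-0.2452 -0.4439 -0.12" --pt "-0.2452 -0.4439 -0.12" --pt "-0.2452 -0.4439 -0.12" --pt "-0.2452 -0.4439 -0.12" --pt "-0.2452 -0.4439 -0.12" --pt "-0.2452 -0.4439 -0.12" --pt "-0.2452 -0.4439 -0.12" --pt "-0.2452 -0.4439 -0.12" --pt "-0.2452 -0.4439 -0.12" --pt "-0.2452 -0.4439 -0.12" --turn '[-0.0112,-0.0224,-0.0224,-0.0224,-0.3344,-0.3344,-0.3344,-0.3344,-0.3344,-0.3344,-0.3344,-0.3344,-0.3344,-0.3344,-0.3344,-0.3344,-0.3344]'

```text
time_s: 33.15
ee_pos: [502.1, 47.2, 168.2]
ee_rot: [179.9, -0.0, 126.2]
force: [0.1, 0.4, -3.2]
gripper_width: 17.6
gripper_force: 60.0
```

Call:
step_arm --pt "0 0 0.04" --pt "0 0 0.06" --pt "0 0 0.08" --pt "0 0 0.1" --pt "0 0 0.12" --pt "0 0 0.12" --turn '[0,0,0,0,0,0]'

```text
time_s: 33.9
ee_pos: [501.5, 47.0, 131.4]
ee_rot: [-179.9, -0.0, 126.3]
force: [-0.4, 0.9, -3.2]
gripper_width: 17.6
gripper_force: 60.0
```

```bash
python3 tq.py
```

```text
34.05 [502.13  47.   132.19] yaw 126.3 F [ 0.6 -0.1 -3.7] Tz [ 0.025  0.009 -0.015 -0.012] 0.002 e6 0.0 w 17.54
```

Call:
step_arm --pt "0 0 0" --pt "0 0 0" --pt "0 0 0" --pt "0 0 0" --pt "0 0 0" --turn '[0.028,0.056,0.084,0.1,0.1]'

```text
time_s: 34.72
ee_pos: [501.3, 47.2, 132.0]
ee_rot: [-179.9, -0.0, 90.4]
force: [-2.0, 0.7, -2.6]
gripper_width: 18.2
gripper_force: 60.0
```

```bash
python3 tq.py
```

```text
34.88 [501.33  47.16 132.01] yaw 90.37 F [-2.5  0.5 -2.8] Tz [ 0.08  -0.023  0.048  0.034] 0.035 e6 0.079 w 17.52
```

Call:
step_arm --pt "0 0 0" --pt "0 0 0" --turn '[0.012,0.012]'

```text
time_s: 35.17
ee_pos: [501.3, 47.2, 132.0]
ee_rot: [-179.9, -0.0, 86.1]
force: [-3.6, 0.8, -0.5]
gripper_width: 17.7
gripper_force: 60.0
```

```bash
python3 tq.py
```

```text
35.33 [501.37  47.13 131.97] yaw 86.04 F [-4.7  2.4 -1.3] Tz [0.072 0.037 0.02  0.048] 0.044 e6 0.085 w 17.75
```

Call:
step_arm --pt "0 0 0" --pt "0 0 0" --turn '[0.012,0.012]'

```text
time_s: 35.62
ee_pos: [501.3, 47.1, 131.9]
ee_rot: [-179.9, 0.0, 81.8]
force: [-4.3, 1.7, -1.0]
gripper_width: 17.9
gripper_force: 60.0
```

```bash
python3 tq.py
```

```text
35.77 [501.35  47.15 131.9 ] yaw 81.87 F [-3.8  2.5 -0.8] Tz [0.709 0.72  0.756 0.754] 0.735 e6 0.788 w 17.98
```

Stop felt at D too: torque went from 0.04 to 0.74 N·m within 4.3°. I'll ease back, lift, and return to the block.

```bash
echo '[501.9,46.99,132.01,81.66]' > cmd.json; python3 plan.py 501.9,47,132,88 501.9,47,185,88 565.2,247.5,185,84
```

```text
linear [[0.0, -0.0, 0.0], [0.0, -0.0, -0.1766], [0.6919, 0.1118, -0.1766]] turn [-0.0176, -0.0176, -0.0065] -> cmd [565.19, 247.5, 184.99, 84.0]
```

Call:
step_arm --pt "0 0 0" --pt "0 0 0" --pt "0 0 -0.06" --pt "0 0 -0.1766" --pt "0 0 -0.1766" --pt "0.6919 0.1118 -0.1766" --pt "0.6919 0.1118 -0.1766" --pt "0.6919 0.1118 -0.1766" --pt "0.6919 0.1118 -0.1766" --pt "0.6919 0.1118 -0.1766" --pt "0.6919 0.1118 -0.1766" --pt "0.6919 0.1118 -0.1766" --pt "0.6919 0.1118 -0.1766" --turn '[-0.0088,-0.0176,-0.0176,-0.0176,-0.0176,-0.0065,-0.0065,-0.0065,-0.0065,-0.0065,-0.0065,-0.0065,-0.0065]'

```text
time_s: 37.45
ee_pos: [565.2, 246.4, 185.2]
ee_rot: [180.0, -0.0, 83.9]
force: [0.5, 0.0, -3.9]
gripper_width: 17.9
gripper_force: 60.0
```

```bash
python3 tq.py; python3 plan.py 565.2,247.5,110,84 565.2,247.5,85,84 565.2,247.5,74.2,84; python3 - <<'E'
# headings of the bolts from the top view, small crop contours
from h import *
import json
f=cams.grab_frame("scene"); B=json.load(open("bolts.json")); c=f["color"][150:270,200:380]; cv2.imwrite("pics/s8.png",np.clip(cv2.resize(c,None,fx=4,fy=4,interpolation=cv2.INTER_CUBIC)*1.4,0,255).astype(np.uint8))
E
```

```text
37.6 [565.22 247.02 185.23] yaw 83.97 F [ 1.  -1.  -4.1] Tz [-0.012 -0.051  0.015  0.033] -0.004 e6 -0.001 w 17.9
linear [[0.0, 0.0, 0.25], [0.0, 0.0, 0.3333], [0.0, 0.0, 0.3693]] turn [0.0, 0.0, 0.0] -> cmd [565.19, 247.5, 74.2, 84.0]
```

Call:
step_arm --pt "0 0 0.15" --pt "0 0 0.25" --pt "0 0 0.25" --pt "0 0 0.28" --pt "0 0 0.31" --pt "0 0 0.34" --pt "0 0 0.3693" --pt "0 0 0.3693" --pt "0 0 0.3693" --turn '[0,0,0,0,0,0,0,0,0]'

```text
time_s: 38.83
ee_pos: [565.2, 247.5, 74.0]
ee_rot: [180.0, -0.0, 84.0]
force: [0.8, 0.8, -3.6]
gripper_width: 17.7
gripper_force: 60.0
```

```bash
python3 tq.py
```

```text
38.98 [565.15 247.49  74.09] yaw 84.0 F [-0.4 -0.3 -3.4] Tz [ 0.041 -0.011  0.004 -0.036] -0.001 e6 0.0 w 17.9
```

Call:
step_arm --pt "0 0 0" --pt "0 0 0" --pt "0 0 0" --pt "0 0 0" --pt "0 0 0" --pt "0 0 0" --pt "0 0 0" --pt "0 0 0" --turn '[0,0,0,0,0,0,0,0]' --fingers -1

```text
time_s: 40.02
ee_pos: [565.2, 247.5, 74.2]
ee_rot: [-180.0, -0.0, 84.0]
force: [0.7, -0.5, 0.2]
gripper_width: 90.4
gripper_force: 0.0
```

Call:
step_arm --pt "0 0 -0.05" --pt "0 0 -0.15" --pt "0 0 -0.3" --pt "0 0 -0.45" --pt "0 0 -0.45" --pt "0 0 -0.45" --turn '[0,0,0,0,0,0]'

```text
time_s: 40.78
ee_pos: [564.8, 247.4, 209.4]
ee_rot: [180.0, -0.0, 84.0]
force: [-0.4, 0.4, -0.9]
gripper_width: 91.3
gripper_force: 0.0
```

```bash
python3 st.py; python3 - <<'E'
from h import *
f=cams.grab_frame("wrist"); c=f["color"][20:280,110:460]; a=cv2.resize(c,(520,386))
g=cams.grab_frame("scene")["color"][150:370,200:440]; b=cv2.resize(g,None,fx=386/220,fy=386/220)
cv2.imwrite("pics/f9.png",np.clip(cv2.resize(np.hstack([a,b]),(800,326))*1.4,0,255).astype(np.uint8))
E
```

```text
40.77 [564.84 247.35 209.4 ] [180.  -0.  84.] [-0.4  0.4 -0.9] [-0.115  0.064  0.015] 91.31 [22.6 22.6 85.3  0.  72.  28.6]
```

View pics/f9.png

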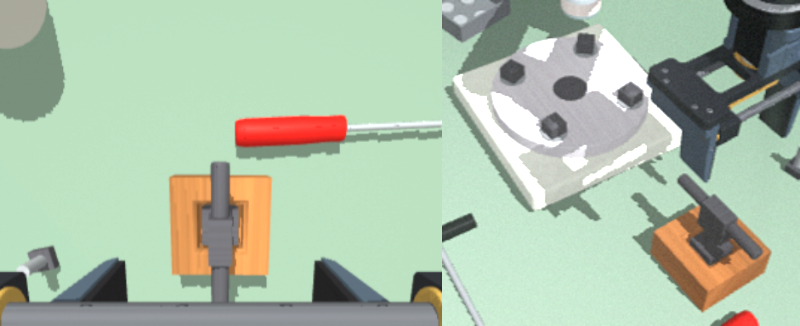

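The picture shows the wrench standing upright and centred in its block at (220,225), released, with the gripper clear above it. The driver and spare bolt are where they were, and all four bolts are turned in.

```bash
python3 -c "
from workcell import env
print(env.job_done())"
```

```text
the job is handed in; nothing more can be done
None
```

I tightened all four bolts to their stops in cross order over two passes, stood the wrench back in its block and handed the job in at about 41 s; no verdict came back, and I judged each stop from a sharp torque rise (0.31 to 0.74 N·m, above the stated 0.5 N·m limit on two bolts, though the turn angles put every bolt below 2.0 rad).

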